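# Pop open the end-mill case beside the desktop mill

### The job

The end mills for the next job are in the case with the orange thumb latch. Slide that orange latch sideways to the left, as seen from the robot, until the clear cover springs up, then let go and leave the cover standing open. Leave the lookalike case with the blue latch shut.

Things in the scene. Friction and masses are not known exactly. Their poses are not given: they have to be found in the camera images.
- orange_thumb (a point): Centre of the orange thumb tab (16 mm in x, 14 in y, 22 tall), 57 mm above the bench, on an 18 mm wide slide block; moves with the latch. Axes: z up, +y the releasing direction, +x towards the cover. The flat deck round it is 36 mm above the bench, clear for 48 mm on either side (y) of the tab, 19 mm deep in -x, 26 mm in +x to the cover's lip; the case top there is 46 mm at most.
- orange_latch (a joint): Slide of the orange latch along +y of orange_thumb, left seen from the robot, m. 0: latched; frees the cover past 0.009; stop at 0.020. A spring (1.5 to 4 N with friction) returns it to 0 when let go, the cover stays up. Its beige case, 135 mm (x) by 110 (y), centre 48 mm in +x from the tab, is fixed to the bench, latch side towards the robot within 20 degrees.
- orange_cover (a joint): Angle of that case's clear, white-framed cover (78 by 108 mm, 4 thick, end mills below it), rad. 0: shut. Hinged on the case's far edge, 115 mm in +x from the tab and 39 mm above the bench. Once freed its spring swings it up and away from the latch in about a second to its stop at 1.75 and holds it there. It cannot be lifted while latched.
- blue_cover (a joint): Angle of the same cover on the lookalike case with the blue latch (brass collets below it), rad. 0: shut, as it must stay. Either case may stand on the left, about 0.3 to 0.5 m from the other.

How it is judged:
By the outcome, as a careful person would: the job done as asked, in the order asked, and still so for the second after the job is handed in, with the robot touching nothing.
It also fails if it takes over 32 s, if anything falls off the work surface, if the arm or the gripper's body presses on something with over 40 N, if the wrist force passes 120 N, or if a joint passes its speed limit or range.

### The arm

A 6-joint arm with a two-finger parallel gripper is mounted at the origin on the work surface. World frame = base frame: x ahead of the robot, y to its left, z up, the work surface at z = 0. Lengths are in m, angles in degrees, forces in N, time in s.
With the tool pointing down it reaches from about 0.4 to 0.825 m from the base axis. Payload 7 kg.
Tool frame: the origin (TCP) lies midway between the tips of the shut fingers; the grasp point (between the pads) lies 19 mm behind it; z points along the fingers, y is the direction in which the jaws open and shut (so a half turn about z gives the same grasp; the last joint's range is limited). The gripper opens to 88 mm and grips with 3 to 60 N. Pads are 19 mm wide; open, the fingers measure 130 mm over their backs; the gripper's body (78 mm by 193 mm) begins 47 mm behind the grasp point.
Start: joints at [-47.722, 20.546, 0.682, 0, -70.136, -16.507], TCP at [0.293, -0.608, 0.227] pointing down, gripper open.
Joint ranges: [-176.03, 176.03], [-82.01, 121.73], [-58.28, 71.71], [-173.87, 95.51], [-174.79, -0.11], [-173.66, 173.66]. Speed limits (degrees/s): [136.94, 136.94, 172.46, 180, 180, 180].

### API

Orientations are given as [roll, pitch, yaw] about the fixed x, y, z axes, in that order (R = Rz(yaw) Ry(pitch) Rx(roll)).
In Python, from plant import r gives the robot as it stands. The module is installed in compiled form; this text tells all that it offers.
- The arm moves only by the tool send_rows, never from a script. Its argument "motion" is a list of rows, each an object with "travel": the shift along the tool's x, y, z in m, a list of three; "spin": the turn about the tool's z in degrees. In form: [{"travel": [tx, ty, tz], "spin": spin}, ...]. A call has 1 to 5 rows; each row shifts and turns the pose as measured when the row begins, along the tool's axes as they then stand; what a row does not reach is not made up. A row lasts 1/12 s, in which the tool goes at most 41.7 mm and 7.16 degrees, less where a joint would pass 70% of its speed; a pose out of reach is approached as far as the arm can. A call is refused whole if a number of a shift passes 0.0417 or a number of a turn 7.16, either way. A call with a gripper value outside its range is refused whole. "gripper" is the gripper command: -1 is shut, 1 is fully open, values between are in proportion, set as the call begins (left out, the last holds). The fingers move at their own pace and stop on an object; "squeeze" is the grip in N (left out, the last holds). Time passes only in rows, so rows that do not move let the fingers close. It gives the time, the measured TCP pose, the force and the opening at its end, in the units of the state.
- r.get_state(): the state, without advancing time (a new reading comes with each control period).
- r.capture(name): name is "scene" or "top" or "wrist"; returns (picture, depth): 400x640x3 uint8, blue, green, red; 400x640 float32, m along the optical axis (not along the pixel's ray), 0 where there is no reading.
- r.get_calibration(name): a dict with "fov_y" (degrees; the focal length in pixels is half the picture's height over the tangent of half this angle, whatever the lens; pixels are square), "cx", "cy" (the principal point, pixels), "k1" (the pictures are not rectified: a ray, as slopes to the right and down, at radius r is drawn at 1 + k1 r^2 times it, then the intrinsics apply), "origin" and "orientation" of the camera in the world. Camera axes: x right, y down, z forward; pixel columns grow to the right and rows downward; lengths in m; the calibration is good to about 2 mm. A picture is of the moment at which its call begins: read the wrist's pose just before it. get_calibration takes no time and is no camera call; for the wrist camera it gives the pose at the moment of the call.
- r.close_job(): hands the job in, once; it reports no verdict.
Trained networks look in the newest picture that a camera, given by its name, has taken for a name from the list of things; names that differ only in an ending like _2 or _b are one class to them, and where a whole thing is asked for, a point or a joint stands for the part that bears it (a point fixed in the world has none). Each returns a list of dicts, best first, with "conf" (0 to 1); they miss things now and then, are a little off and sometimes report something else, mostly with a low value. They report only what shows in the picture. A call takes as long as a camera call.
- r.boxes_of(camera, target): "at" ([x, y, z] in m, in the coordinates of the camera as it stood for that picture, good to about 4 mm: the middle of the surface that is visible of it).
- r.pinpoint(camera, target): "at" ([x, y, z] in m, in the coordinates of the camera as it stood for that picture, good to about 4 mm: a listed point, or the origin of a listed thing).
The state is a dict: "time_s": time; "joints": joint angles; "qd": joint speeds; "joint_torque": joint torques, N m; "tcp_pos": TCP position; "eef_rot": TCP orientation; "contact_force": force on the tool from outside, world axes, zero at the start; "moment": the same for the moment, N m; "gripper_width": finger opening in m.
Only numpy, scipy, OpenCV 4.12 (cv2) and the standard library are available. Lean on these libraries where they do the work, as an engineer would, in place of code of your own. Each camera call takes 0.05 s, during which the arm holds its last target. There are 200 camera calls.

## Working session

There is one attempt and no reset: what is moved stays moved. The work goes in short steps, Python scripts to look and compute and a tool call to move; the robot and the scene stay as the last step left them, time stands still between calls to the robot, and variables do not carry over. Pictures are saved under pics/ and viewed, about 8 in all and at most 12, crops included, and the job is handed in when it is done.

Besides the shell and the picture viewer there is one more tool, called after "Emit:" as a command line: name --argument value ..., lists and objects as JSON in quotes. send_rows: Moves the arm, as the interface text tells. Its arguments: {"type":"object","properties":{"motion":{"type":"array"},"gripper":{"type":"number"},"squeeze":{"type":"number"}},"required":["motion"]}

```bash
mkdir -p pics
cat > h.py <<'E'
import numpy as np, cv2
from scipy.spatial.transform import Rotation as R
from plant import r
def w(cal,p):
    o=np.array(cal['orientation'],float)
    M=o if o.shape==(3,3) else R.from_euler('xyz',o,degrees=True).as_matrix()
    return M@np.array(p)+cal['origin']
E
python3 - <<'E'
from h import *
s=r.get_state(); print(s)
for c in ('scene','top'):
    cal=r.get_calibration(c); print(c,cal)
    im,d=r.capture(c); cv2.imwrite(f'pics/{c}0.png',im)
    for t in ('orange_thumb','orange_latch','orange_cover','blue_cover'):
        for f in (r.pinpoint,r.boxes_of):
            print(t,f.__name__,[(round(q['conf'],2),w(cal,q['at']).round(4)) for q in f(c,t)[:3]])
E
```

```text
{'time_s': 0.0, 'joints': array([-4.77223809e+01,  2.05901764e+01,  6.34467015e-01, -1.91080545e-02,
       -7.01337347e+01, -1.65073443e+01]), 'qd': array([ 0.02101756, -0.02185213,  0.08040148, -0.02763332, -0.05952206,
        0.0153139 ]), 'joint_torque': array([ 6.34924309e-04, -5.82719564e+01,  2.93068618e+01,  6.99757889e+00,
        6.84404396e-03, -1.67775456e-04]), 'tcp_pos': array([ 0.2932421 , -0.60745528,  0.22564532]), 'eef_rot': array([ 1.79909138e+02, -8.19429711e-03, -1.54236226e+02]), 'contact_force': array([ 0.44839172,  0.55929475, -0.34432273]), 'moment': array([-0.01445226, -0.0543683 ,  0.03197293]), 'gripper_width': 0.08740439269747748}
scene {'fov_y': 54.234068460024076, 'cx': 313.15456200302333, 'cy': 197.47676882064155, 'k1': -0.004213902827500241, 'origin': array([0.88258186, 0.26961573, 0.72004934]), 'orientation': array([-147.50100587,    0.20750969,  133.13835074])}
orange_thumb call [(0.77, array([ 0.5632, -0.1811,  0.0568]))]
orange_thumb call [(0.48, array([ 0.57  , -0.1732,  0.0468]))]Traceback (most recent call last):
  File "<stdin>", line 8, in <module>
ValueError: it knows: orange_thumb
```

Run:
```python
from h import *
cal=r.get_calibration('top'); print(cal)
im,d=r.capture('top'); cv2.imwrite('pics/top0.png',im)
for f in (r.pinpoint,r.boxes_of):
  print([(round(q['conf'],2),w(cal,q['at']).round(4)) for q in f('top','orange_thumb')[:3]])
def back(hsvlo,hsvhi,c,im,d):
    cal=r.get_calibration(c); f=200/np.tan(np.radians(cal['fov_y']/2))
    m=cv2.inRange(cv2.cvtColor(im,cv2.COLOR_BGR2HSV),hsvlo,hsvhi)
    n,l,st,ce=cv2.connectedComponentsWithStats(m)
    for i in range(1,n):
        if st[i,4]<15: continue
        v,u=np.where((l==i)&(d>0)); K=np.array([[f,0,cal['cx']],[0,f,cal['cy']],[0,0,1]])
        p=cv2.undistortPoints(np.stack([u,v],1).astype(float)[:,None],K,np.array([cal['k1'],0,0,0]))[:,0]
        z=d[v,u]; P=np.stack([p[:,0]*z,p[:,1]*z,z],1); W=np.array([w(cal,q) for q in P])
        print(c,st[i],np.median(W,0).round(4),np.percentile(W,[3,97],axis=0).round(3).tolist())
back((5,150,100),(20,255,255),'top',im,d); print('blue'); back((95,130,60),(125,255,255),'top',im,d)
print(r.get_state()['time_s'])
```

```text
{'fov_y': 44.526318106982565, 'cx': 311.3105994395866, 'cy': 192.47784500230748, 'k1': -0.11706724183040591, 'origin': array([0.46553002, 0.00813418, 1.06495548]), 'orientation': array([-172.71139186,   -1.22767095,  -88.82123477])}
[(0.65, array([ 0.5634, -0.1795,  0.0564]))]
[(0.51, array([ 0.5699, -0.1782,  0.0466]))]
top [532  94  53  30 832] [ 0.8088 -0.5752  0.0242] [[0.781, -0.635, 0.01], [0.838, -0.523, 0.028]]
top [386 194  11  22 168] [ 0.5698 -0.1779  0.0467] [[0.555, -0.188, 0.037], [0.595, -0.171, 0.07]]
blue
top [413  80  23  36 449] [ 0.804  -0.2502  0.0696] [[0.769, -0.269, 0.066], [0.84, -0.232, 0.073]]
top [450  90  22  38 517] [ 0.7826 -0.3278  0.0697] [[0.747, -0.348, 0.066], [0.819, -0.308, 0.073]]
top [ 25 100  49  53 437] [0.7232 0.5618 0.0496] [[0.677, 0.521, 0.041], [0.784, 0.618, 0.053]]
top [188 226  13  22 144] [0.497  0.2324 0.0469] [[0.478, 0.221, 0.042], [0.518, 0.243, 0.07]]
0.3
```

View pics/scene0.png

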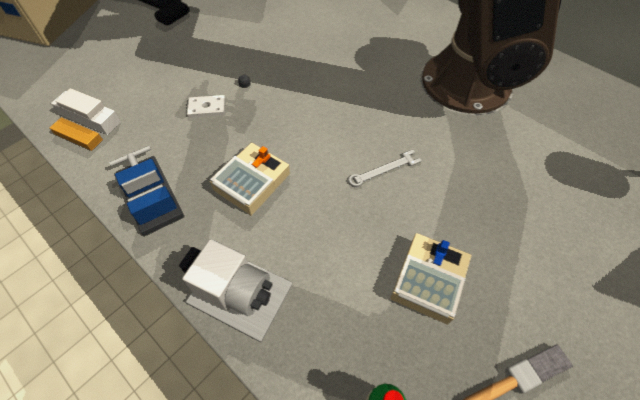

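View pics/top0.png

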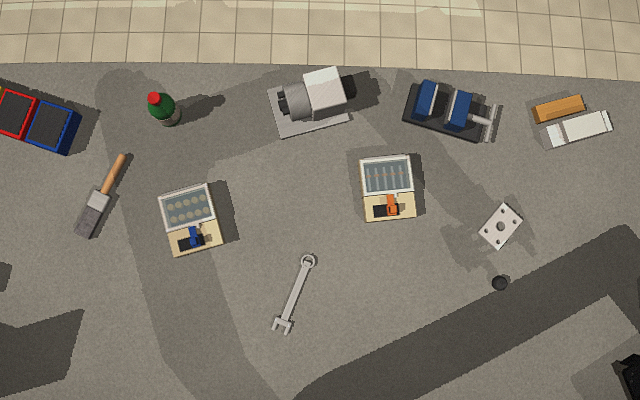

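Run:
```python
from h import *
im=cv2.imread('pics/top0.png'); cal=r.get_calibration('top'); _,d=r.capture('top')
f=200/np.tan(np.radians(cal['fov_y']/2)); K=np.array([[f,0,cal['cx']],[0,f,cal['cy']],[0,0,1]])
v,u=[a.ravel() for a in np.mgrid[135:240,335:440]]
p=cv2.undistortPoints(np.stack([u,v],1).astype(float)[:,None],K,np.array([cal['k1'],0,0,0]))[:,0]
z=d[v,u]; P=np.stack([p[:,0]*z,p[:,1]*z,z],1); W=np.array([w(cal,q) for q in P])
g=W[(W[:,2]>.025)&(W[:,2]<.05)&(z>0)]
print(cv2.minAreaRect((g[:,:2]*1000).astype(np.float32)), np.median(g,0))
print(r.get_state()['time_s'])
cv2.imwrite('pics/crop.png',cv2.resize(im[135:240,335:440],None,fx=5,fy=5,interpolation=cv2.INTER_CUBIC))
```

```text
((613.544677734375, -173.8134765625), (139.3041229248047, 109.67916107177734), 7.428951263427734) [ 0.61303245 -0.17140791  0.03980775]
0.35
```

View pics/crop.png

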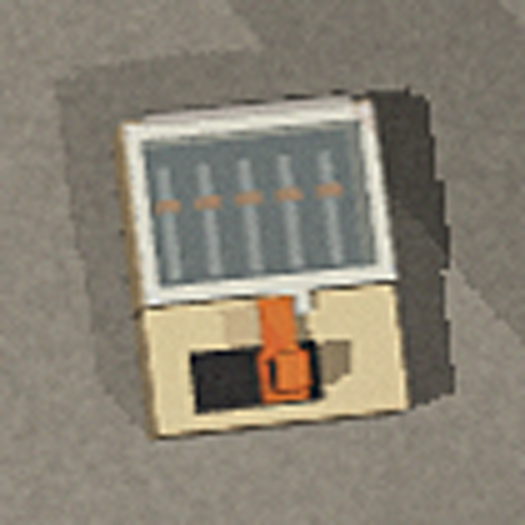

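Emit:
send_rows --motion '[{"travel": [0, 0.03, 0], "spin": 6.2}, {"travel": [0, 0.03, 0], "spin": 6.2}, {"travel": [0, 0.03, 0], "spin": 6.1}, {"travel": [-0.03, 0.03, 0], "spin": 0}, {"travel": [-0.03, 0.03, 0], "spin": 0}]' --gripper -1

```text
time_s: 0.77
tcp_pos: [0.3112, -0.4571, 0.2227]
eef_rot: [179.8, -0.2, -174.1]
contact_force: [1.8, -0.2, 0.1]
gripper_width: 0.0599
```

Emit:
send_rows --motion '[{"travel": [-0.032, 0.023, 0], "spin": -1.3}, {"travel": [-0.032, 0.023, 0], "spin": 0}, {"travel": [-0.032, 0.023, 0], "spin": 0}, {"travel": [-0.032, 0.023, 0], "spin": 0}, {"travel": [-0.032, 0.023, 0], "spin": 0}]'

```text
time_s: 1.18
tcp_pos: [0.4592, -0.3158, 0.2253]
eef_rot: [179.9, 0.0, -173.0]
contact_force: [0.8, -1.3, -0.6]
gripper_width: 0.0265
```

Emit:
send_rows --motion '[{"travel": [-0.032, 0.022, 0.01], "spin": 0}, {"travel": [-0.032, 0.022, 0.01], "spin": 0}, {"travel": [-0.03, 0.02, 0.01], "spin": 0}, {"travel": [0, 0, 0.01], "spin": 0}, {"travel": [0, 0, 0], "spin": 0}]'

```text
time_s: 1.6
tcp_pos: [0.5541, -0.2309, 0.1861]
eef_rot: [-179.9, 0.4, -172.5]
contact_force: [-1.6, 0.9, -1.1]
gripper_width: 0.0001
```

Emit:
send_rows --motion '[{"travel": [-0.013, 0.009, 0.03], "spin": 0}, {"travel": [0, 0, 0.03], "spin": 0}, {"travel": [0, 0, 0.02], "spin": 0}, {"travel": [0, 0, 0], "spin": 0}, {"travel": [0, 0, 0], "spin": 0}]'

```text
time_s: 2.02
tcp_pos: [0.5679, -0.2215, 0.1072]
eef_rot: [-179.8, 0.6, -172.5]
contact_force: [0.5, -0.5, 1.5]
gripper_width: 0.0004
```

Run:
```python
from h import *
cal=r.get_calibration('wrist'); s=r.get_state(); print(s['tcp_pos'],s['eef_rot'],s['time_s'])
im,d=r.capture('wrist'); cv2.imwrite('pics/w1.png',im)
print([(round(q['conf'],2),w(cal,q['at']).round(4)) for q in r.pinpoint('wrist','orange_thumb')[:3]])
```

```text
[ 0.56794197 -0.22152865  0.1071699 ] [-179.81086166    0.57344671 -172.48404478] 2.0167
[(0.9, array([ 0.5659, -0.1758,  0.0567]))]
```

View pics/w1.png

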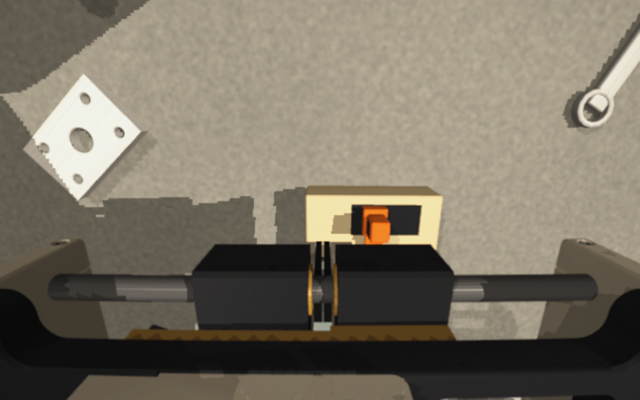

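Emit:
send_rows --motion '[{"travel": [0, 0, 0.02], "spin": 0}, {"travel": [0, 0, 0.02], "spin": 0}, {"travel": [0, 0, 0.012], "spin": 0}, {"travel": [0, 0, 0], "spin": 0}, {"travel": [0, 0, 0], "spin": 0}]'

```text
time_s: 2.53
tcp_pos: [0.5744, -0.2248, 0.0653]
eef_rot: [-179.5, 1.5, -172.6]
contact_force: [0.5, 0.2, 0.4]
gripper_width: 0.0004
```

Emit:
send_rows --motion '[{"travel": [0.007, 0.004, 0.014], "spin": 0}, {"travel": [0, 0.003, 0], "spin": 0}, {"travel": [0, 0.003, 0], "spin": 0}]'

```text
time_s: 2.78
tcp_pos: [0.5696, -0.2171, 0.0566]
eef_rot: [-179.4, 2.0, -172.6]
contact_force: [0.9, -0.3, -0.2]
gripper_width: 0.0007
```

Emit:
send_rows --motion '[{"travel": [0.002, 0.005, 0.005], "spin": 0}, {"travel": [0.001, 0.005, 0.001], "spin": 0}, {"travel": [0.001, 0.005, 0], "spin": 0}]'

```text
time_s: 3.03
tcp_pos: [0.5662, -0.2022, 0.0536]
eef_rot: [-179.3, 2.3, -172.6]
contact_force: [1.5, -3.0, -1.4]
gripper_width: 0.0007
```

Emit:
send_rows --motion '[{"travel": [0.001, 0.005, 0], "spin": 0}, {"travel": [0.001, 0.005, 0], "spin": 0}]'

```text
time_s: 3.2
tcp_pos: [0.5639, -0.1919, 0.0544]
eef_rot: [-179.2, 2.4, -172.5]
contact_force: [1.5, -3.0, -1.4]
gripper_width: 0.0006
```

Emit:
send_rows --motion '[{"travel": [0, 0.004, 0.001], "spin": 0}, {"travel": [0, 0.003, 0], "spin": 0}]'

```text
time_s: 3.37
tcp_pos: [0.5631, -0.184, 0.054]
eef_rot: [-179.2, 2.4, -172.5]
contact_force: [2.8, -8.7, -3.1]
gripper_width: 0.0004
```

Run:
```python
from h import *
cal=r.get_calibration('scene'); s=r.get_state(); print(s['tcp_pos'],s['contact_force'],s['time_s'])
im,d=r.capture('scene'); cv2.imwrite('pics/s2.png',cv2.resize(im[80:260,150:370],None,fx=3,fy=3))
print([(round(q['conf'],2),w(cal,q['at']).round(4)) for q in r.pinpoint('scene','orange_thumb')[:3]])
```

```text
[ 0.56312838 -0.18403773  0.05400813] [ 2.81767383 -8.66894149 -3.13151178] 3.3667
[(0.76, array([ 0.5624, -0.1598,  0.055 ]))]
```

View pics/s2.png

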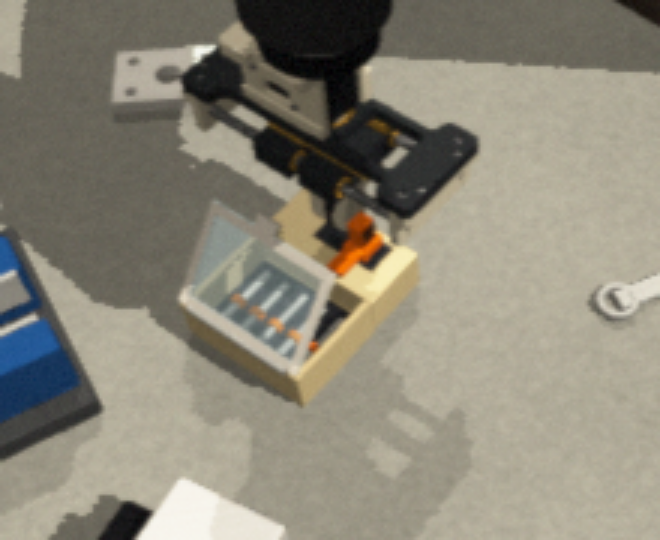

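The scene picture shows the cover partway up (crop 210–330, 205–370) and the thumb displaced about 20 mm. I'll let go.

Emit:
send_rows --motion '[{"travel": [0, -0.008, 0], "spin": 0}, {"travel": [0, -0.012, 0], "spin": 0}, {"travel": [0, -0.015, 0], "spin": 0}, {"travel": [0.005, -0.01, 0], "spin": 0}, {"travel": [0.005, 0, 0], "spin": 0}]'

```text
time_s: 3.88
tcp_pos: [0.5593, -0.2325, 0.0536]
eef_rot: [-179.2, 2.3, -172.3]
contact_force: [-0.4, 0.6, 0.2]
gripper_width: 0.0001
```

Emit:
send_rows --motion '[{"travel": [0.005, 0, -0.02], "spin": 0}, {"travel": [0.01, 0, -0.03], "spin": 0}, {"travel": [0.02, 0, -0.03], "spin": 0}, {"travel": [0.03, -0.01, -0.03], "spin": 0}, {"travel": [0.03, -0.01, -0.02], "spin": 0}]'

```text
time_s: 4.3
tcp_pos: [0.4576, -0.2641, 0.1755]
eef_rot: [-179.5, 1.5, -172.5]
contact_force: [0.1, -1.6, 0.1]
gripper_width: 0.0002
```

Emit:
send_rows --motion '[{"travel": [0.03, -0.02, -0.01], "spin": 0}, {"travel": [0.03, -0.02, 0], "spin": 0}, {"travel": [0.02, -0.01, 0], "spin": 0}, {"travel": [0, 0, 0], "spin": 0}, {"travel": [0, 0, 0], "spin": 0}]'

```text
time_s: 4.72
tcp_pos: [0.3755, -0.3279, 0.1907]
eef_rot: [-179.4, 2.1, -172.7]
contact_force: [0.5, 0.8, -1.2]
gripper_width: 0.0004
```

Run:
```python
from h import *
cal=r.get_calibration('scene'); s=r.get_state(); print(s['tcp_pos'],s['contact_force'],s['time_s'])
im,d=r.capture('scene'); cv2.imwrite('pics/s3.png',im)
print([(round(q['conf'],2),w(cal,q['at']).round(4)) for q in r.pinpoint('scene','orange_thumb')[:3]])
```

```text
[ 0.37548484 -0.32785439  0.19071801] [ 0.48036587  0.76472109 -1.16249804] 4.7167
[(0.57, array([ 0.5664, -0.1805,  0.0566]))]
```

View pics/s3.png

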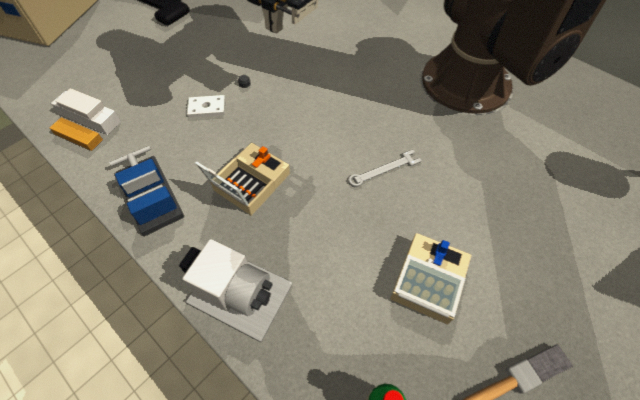

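The orange case's cover stands open (about 220,180). The thumb is back at rest (262,155), and the blue case is shut (432,280). The arm is clear of both, so I'll let it settle and hand in.

Emit:
send_rows --motion '[{"travel": [0, 0, 0], "spin": 0}, {"travel": [0, 0, 0], "spin": 0}, {"travel": [0, 0, 0], "spin": 0}, {"travel": [0, 0, 0], "spin": 0}]'

```text
time_s: 5.15
tcp_pos: [0.3782, -0.3258, 0.1894]
eef_rot: [-179.4, 2.0, -172.5]
contact_force: [-0.0, -0.2, -0.3]
gripper_width: 0.0004
```

```bash
python3 -c "
from h import *
s=r.get_state();print(s['tcp_pos'],s['time_s']);r.close_job()"
```

```text
[ 0.37815876 -0.32578661  0.1893609 ] 5.15
the job is handed in; nothing more can be done
```

I pushed the orange latch about 20 mm to the left with the shut fingers until its cover sprang up. Then I backed off, pulled clear of the case and handed the job in at 5.15 s.

- **Orange case:** the last picture, at about 4.7 s, shows the cover standing open. The thumb had sprung back to its starting spot, within about 3 mm.
- **Blue case:** its cover is shut in that picture and I never went near it.
- **Forces:** the highest contact reading was about 10 N, during the push. It was near zero at the end, with the arm touching nothing.
- **Not measured:** I judged the cover by eye and did not measure its angle against the 1.75 rad stop.
- **Deviations:** the tool tilted by up to about 2.4 degrees and drifted a few millimetres during the approach, which I corrected along the way. The wrist camera placed the thumb about 4 mm from where the other two cameras did, which is within its stated accuracy.

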